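# Shut and bolt the parts box

### The job

The red steel box of motor parts stands open: push its lid over and right down until it is fully shut, and only then push the small sliding bolt on the lid fully home through its keeper at the front of the box. Do it all with the fingertips and pick nothing up: the tools and things lying round the box stay where they are.

Things in the scene. Friction and masses are not known exactly. Their poses are not given: they have to be found in the camera images.
- armature_box: Red sheet-steel box, 150 (x) x 260 (y) mm, walls 85 mm high, 2 mm thick, fixed. Origin: centre of its underside. Its front (with the bolt's keeper) faces its own -x; x points to the hinge at the back, y to the left seen from the front, z up. The keeper, a 26 mm wide wire staple at x = -88, y = -70 mm, stands 106 mm high.
- lid_hinge (a point): Middle of the lid's hinge axis, on the box's rear rim: 82, 0, 86 mm in the box's frame. The axis runs along the box's y.
- armature_box_lid (a joint): Lid angle in rad: 0 shut, 1.6 fully open (upright). Red sheet, 158 mm from hinge to front edge, 266 mm wide, outer face 2 mm beyond the hinge axis, flat but for the bolt. Friction of 0.45 N m keeps it where it is left; pushed from behind, then above, near its free edge it turns forward and down at 4 to 6 N.
- lid_bolt (a joint): Travel of the bolt in m: 0 drawn back, 0.030 fully home; it slides along the lid toward the front edge (the box's -x when the lid is shut) against 2 N of friction and stays where it is left.
- bolt_knob (a point): Top of the bolt's black knob (stem 12 mm, head 18 mm across), which stands 34 mm out of the lid's face and moves with the bolt. Lid shut, bolt back: at -28, -70, 122 mm in the box's frame. Guide loops 13 mm high, 16 mm wide stand 34 mm ahead of and 16 mm behind the stem, on a plate 34 mm wide, 2 mm thick; the rest of the lid is bare.
- screwdriver: red-handled screwdriver, 180 mm long, lying loose on the bench near the box; not part of the job. Origin: under its middle.
- pliers: red-handled pliers, 170 mm long, lying loose on the bench near the box; not part of the job. Origin: under its middle.
- chuck_key: steel chuck key (a T-shaped key), 82 mm long, lying loose on the bench near the box; not part of the job. Origin: under its middle.
- battery_pack: black tool battery, 62 x 78 x 49 mm, lying loose on the bench near the box; not part of the job. Origin: under its middle.
- tape_black: roll of black tape, 68 mm across, 19 mm high, lying loose on the bench near the box; not part of the job. Origin: under its middle.

How it is judged:
By the outcome, as a careful person would: the job done as asked, in the order asked, and still so for the second after the job is handed in, with the robot touching nothing.
It also fails if it takes over 42 s, if anything falls off the work surface, if the arm or the gripper's body presses on something with over 40 N, if the wrist force passes 120 N, or if a joint passes its speed limit or range.

### The arm

A 7-joint arm with a two-finger parallel gripper is mounted at the origin on a cart in front of the work surface, level with it; the furniture and walls round the work are solid. World frame = base frame: x ahead of the robot, y to its left, z up, the work surface at z = 0. Lengths are in m, angles in rad, forces in N, time in s.
With the tool pointing down it reaches from about 0.425 to 0.95 m from the base axis. Payload 4.7 kg.
Tool frame: the origin (TCP) lies on the centre line of the jaws, within the pads' length; the fingertips stand robot.nose_length ahead of it and the grasp point (between the pads) lies 8 mm behind it (robot.nose_length is the distance from the TCP to the fingertips, in m); z points along the fingers, y is the line along which they close (so a half turn about z gives the same grasp; the last joint's range is limited). The gripper opens to 85 mm and grips with 20 to 120 N. Pads are 22 mm wide; open, the fingers measure 114 mm over their backs; the gripper's body (76 mm by 85 mm) begins 54 mm behind the grasp point. The pads swing forward as they close: fully open they stand 13 mm farther back than shut.
Start: joints at [1.226, 0.469, -0.049, 1.532, 0.024, 1.141, -0.082], TCP at [0.21, -0.642, 0.242] pointing down, gripper open.
Joint ranges: [-2.59, 2.59], [-0.33, 1.99], [-1.39, 1.29], [0.1, 2.45], [-1.04, 4.18], [0.21, 1.99], [-2.66, 2.66]. Speed limits (rad/s): [2.57, 2.57, 3.14, 3.14, 3.14, 3.14, 3.14].

### API

Orientations are given as [roll, pitch, yaw] about the fixed x, y, z axes, in that order (R = Rz(yaw) Ry(pitch) Rx(roll)).
In Python, from plant import robot gives the robot as it stands. Calls block until the motion is done:
- robot.goto(position, orientation): joint-space move of the TCP to a pose.
- robot.move_straight(position, vel=0.15, attitude=None, contact_N=None): straight line of the TCP; attitude=None keeps the orientation; vel is the mean speed in m/s. With contact_N (N) it stops when the force on the tool has changed by that much, and returns True; else False.
- robot.move_joints(angles): joint-space move.
- robot.grip(opening, strength=None): opening from 0.0 (shut) to 1.0 (fully open); strength is the grip in N (None keeps the last); returns when the fingers have stopped.
- robot.sleep(seconds).
- robot.inverse_kinematics(position, orientation): joint angles nearest the present ones, or None.
- robot.sense(): the state.
- robot.grab_frame(name): name is "scene" or "top" or "wrist"; returns a dict with "image" (420x560x3 uint8, red, green, blue), "range_z" (420x560 float32, m along the optical axis (not along the pixel's ray), 0 where there is no reading), "fx", "fy", "cx", "cy" (pixels), "R" (3x3) and "t" (3): a world point X has camera coordinates R X + t. Camera axes: x right, y down, z forward; pixel columns grow to the right and rows downward; lengths in m; the calibration is good to about 2 mm. A picture is of the moment at which its call begins.
A pose or a line that the arm cannot do raises robot.IKError and nothing moves.
- robot.close_job(): hands the job in; it is judged then, once.
The state is a dict: "t": time; "joint_pos": joint angles; "joint_velocities": joint speeds; "effort": joint torques, N m; "tcp_pos": TCP position; "tcp_rot": TCP orientation; "wrist_force": force on the tool from outside, world axes, zero at the start; "torque": the same for the moment, N m; "opening": opening from 0.0 (shut) to 1.0 (fully open); "gripper_force": force on a finger pad.
Only numpy, scipy, OpenCV 4.12 (cv2) and the standard library are available. Lean on these libraries where they do the work, as an engineer would, in place of code of your own. Each camera call takes 0.05 s, during which the arm holds its last target. There are 200 camera calls.

## Working session

There is one attempt and no reset: what is moved stays moved. The work goes in short steps, each a Python script; the robot and the scene stay as the last script left them, time stands still between calls to the robot, and variables do not carry over. Pictures are saved under pics/ and viewed, at most 10 in all, crops included, and the job is handed in when it is done.

```bash
mkdir -p pics; ls; python3 - <<'E'
from plant import robot
import cv2,numpy as np
for n in ["scene","top"]:
    f=robot.grab_frame(n); cv2.imwrite(f"pics/{n}0.png",f["image"][:,:,::-1]); np.savez(f"{n}0.npz",**f)
    print(n,f["fx"],f["R"].round(3).tolist(),f["t"])
s=robot.sense(); print(s["t"],s["tcp_pos"],s["tcp_rot"],robot.nose_length)
E
```

```text
pics
plant.py
scene 489.1771933854327 [[-0.909, -0.417, -0.004], [-0.288, 0.634, -0.718], [0.302, -0.651, -0.696]] [0.49124598 0.17736902 1.24732637]
top 537.8973898642975 [[0.016, -1.0, -0.001], [-0.99, -0.015, -0.142], [0.142, 0.003, -0.99]] [0.07879054 0.52450034 1.28449879]
0.1 [ 0.20951825 -0.64111666  0.24135209] [-3.13979895e+00  5.97265893e-05  3.15872200e-01] 0.011
```

View pics/scene0.png

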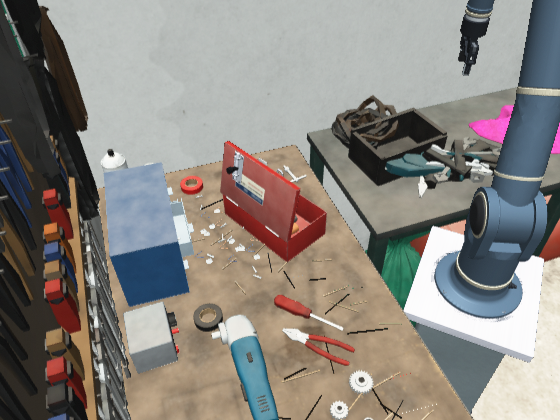

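View pics/top0.png

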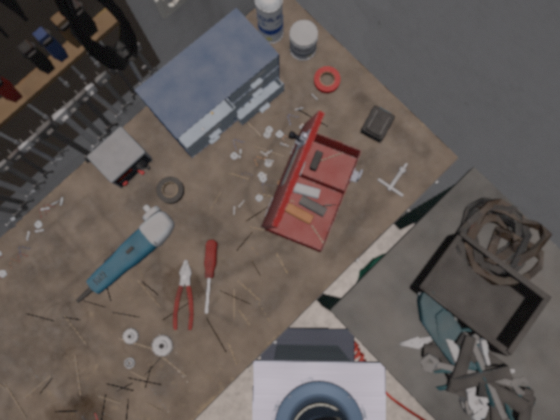

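The scene view shows the open box with its outer lid face at about (260,185) and the knob at about (232,170). In the top view the lid runs from (320,115) to (270,215), with the box opening to its right and its front facing lower right. Next I fit the red point clouds.

```bash
cat > h.py <<'E'
import numpy as np,cv2
def cloud(f):
    z=f["range_z"]; v,u=np.indices(z.shape)
    c=np.stack([(u-f["cx"])/f["fx"]*z,(v-f["cy"])/f["fy"]*z,z],-1)
    return (c-f["t"])@f["R"]
def red(f):
    h=cv2.cvtColor(np.ascontiguousarray(f["image"]),cv2.COLOR_RGB2HSV)
    return ((h[...,0]<8)|(h[...,0]>172))&(h[...,1]>120)&(h[...,2]>50)&(f["range_z"]>0)
E
python3 - <<'E'
import numpy as np,cv2
from h import *
out=[]
for n,(u0,u1,v0,v1) in dict(scene=(215,335,135,262),top=(255,368,105,255)).items():
    f=dict(np.load(n+"0.npz")); P=cloud(f); m=np.zeros(P.shape[:2],bool); m[v0:v1,u0:u1]=1; m&=red(f)
    p=P[m]; print(n,len(p),p.min(0).round(3),p.max(0).round(3)); out.append(p)
    if n=="scene":
        # lid outer plane by ransac on points above z .1
        q=p[p[:,2]>.1]; best=0; r=np.random.default_rng(0)
        for _ in range(500):
            a,b,c=q[r.choice(len(q),3,False)]; k=np.cross(b-a,c-a); k/=np.linalg.norm(k)+1e-12
            i=abs((q-a)@k)<.003
            if i.sum()>best: best=i.sum(); I=i
        c=q[I].mean(0); k=np.linalg.svd(q[I]-c)[2][2]; print("lid plane",best,len(q),k,c)
        L=q[I]; lx=np.cross(k,[0,0,1]); lx/=np.linalg.norm(lx); print("axis",lx,"yaw-ish",np.degrees(np.arctan2(lx[1],lx[0])), np.percentile((L-c)@lx,[0,1,99,100]).round(3),L[:,2].max())
    # knob: dark pixels
    K=P[(P[...,2]>.12)&(P[...,2]<.3)&(f["range_z"]>0)]
p=out[1]; rim=p[(p[:,2]>.076)&(p[:,2]<.094)]
print("rim",len(rim),cv2.minAreaRect((rim[:,:2]*1000).astype(np.float32)))
for lo in (0.005,.03,.06): 
    for n,p in zip("st",out):
        w=p[(p[:,2]>lo)&(p[:,2]<lo+.025)]
        if len(w)>5: print(n,lo,len(w),cv2.minAreaRect((w[:,:2]*1000).astype(np.float32)))
f=dict(np.load("top0.npz"));P=cloud(f)
print("knob top view",P[128:142:3,286:312:4].round(3).tolist())
f=dict(np.load("scene0.npz"));P=cloud(f)
print("knob scene",P[164:178:3,224:244:4].round(3).tolist())
im=f["image"][125:265,205:345,::-1]; a=cv2.resize(im,(560,560),interpolation=cv2.INTER_CUBIC)
cv2.imwrite("pics/crop.png",a)
E
```

```text
scene 5493 [ 0.416 -0.209 -0.003] [0.712 0.147 0.246]
lid plane 2291 2780 [0.35085665 0.91056216 0.21857761] [0.56559674 0.09002732 0.17085197]
axis [ 0.93312553 -0.35955074  0.        ] yaw-ish -21.07260821091487 [-0.113 -0.111  0.149  0.154] 0.24460411444855185
top 1371 [ 0.424 -0.09  -0.003] [0.702 0.133 0.246]
rim 4 ((582.1590576171875, 60.41279602050781), (34.72754669189453, 267.22796630859375), 54.37983703613281)
s 0.005 713 ((538.768798828125, 20.72021484375), (243.32608032226562, 252.81283569335938), 54.551395416259766)
t 0.005 199 ((560.6334838867188, 15.424232482910156), (129.21730041503906, 262.7328186035156), 67.10196685791016)
s 0.03 756 ((562.3706665039062, 25.24945831298828), (155.58448791503906, 263.9442138671875), 68.71012115478516)
t 0.03 200 ((561.728271484375, 18.50646209716797), (120.60231018066406, 271.02264404296875), 63.6572265625)
s 0.06 694 ((562.7243041992188, 26.672874450683594), (158.25167846679688, 262.689697265625), 68.63902282714844)
t 0.06 83 ((562.079833984375, 19.74688720703125), (110.60780334472656, 267.609375), 64.68231964111328)
knob top view [[[
[... 682 characters left out ...]
.002], [0.702, 0.07, 0.002], [0.648, 0.063, 0.2], [0.65, 0.054, 0.196], [0.639, 0.046, 0.237], [0.638, 0.038, 0.239]]]
knob scene [[[0.703, 0.034, 0.179], [0.689, 0.036, 0.186], [0.673, 0.041, 0.194], [0.649, 0.06, 0.215], [0.643, 0.05, 0.21]], [[0.701, 0.038, 0.173], [0.664, 0.076, 0.212], [0.658, 0.067, 0.208], [0.651, 0.058, 0.204], [0.639, 0.057, 0.207]], [[0.7, 0.041, 0.165], [0.661, 0.082, 0.208], [0.654, 0.074, 0.205], [0.649, 0.062, 0.197], [0.64, 0.058, 0.197]], [[0.702, 0.04, 0.153], [0.66, 0.085, 0.2], [0.66, 0.066, 0.187], [0.651, 0.06, 0.185], [0.64, 0.059, 0.188]], [[0.699, 0.047, 0.148], [0.685, 0.048, 0.154], [0.669, 0.053, 0.163], [0.647, 0.068, 0.182], [0.64, 0.06, 0.179]]]
```

View pics/crop.png

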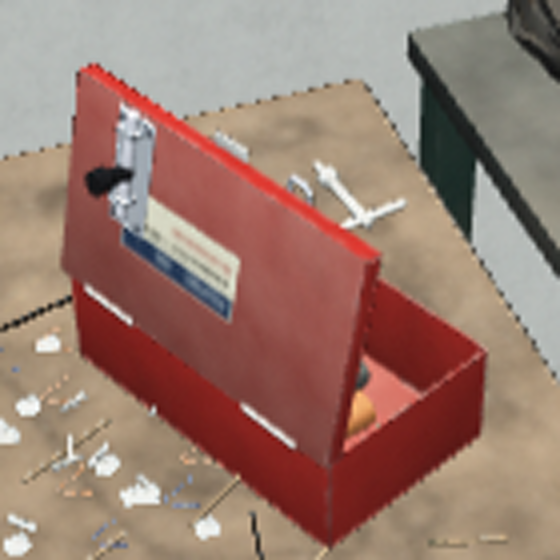

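```bash
cat >> h.py <<'E'
from scipy.spatial.transform import Rotation as Ro
YAW=np.radians(68.8); C=np.array([.561,.0225,0])
B=Ro.from_euler('z',YAW).as_matrix(); H=np.array([.082,0,.086])
W=lambda p:C+B@np.asarray(p,float)      # box -> world
def att(tau,flip):  # tool x along -/+box x, leaning back by tau
    z=np.array([-np.sin(tau),0,-np.cos(tau)]); y=np.array([0,1.,0])*flip
    return B@np.stack([np.cross(y,z),y,z],1)
rpy=lambda R:Ro.from_matrix(R).as_euler('xyz')
def lidpt(th,r,y,tau,gap,nose=.011,half=.011): # TCP (box frame) with fingertip 'gap' off the outer face
    n=np.array([np.sin(th),0,np.cos(th)]); l=np.array([-np.cos(th),0,np.sin(th)])
    z=np.array([-np.sin(tau),0,-np.cos(tau)]); x=np.array([np.cos(tau),0,-np.sin(tau)])
    sup=max(-(n@(nose*z+s*half*x)) for s in(1,-1))
    return H+[0,y,0]+r*l+(.002+sup+gap)*n
E
python3 - <<'E'
from h import *
from plant import robot
P=np.concatenate([cloud(f)[f["range_z"]>0] for f in (dict(np.load("scene0.npz")),dict(np.load("top0.npz")))])
Q=(P-C)@B
s=(Q[:,0]>.12)&(Q[:,0]<.5)&(abs(Q[:,1]-.03)<.12)&(Q[:,2]>.06)
for a in np.arange(.12,.5,.04):
    k=s&(Q[:,0]>=a)&(Q[:,0]<a+.04); print(round(a,2),k.sum(),Q[k,2].max().round(3) if k.any() else None)
for y in (.0,.03,.06):
 for tau in (0,.25,.5):
  for fl in (1,-1):
    o=rpy(att(tau,fl)); r=[]
    for th in (1.35,1.0,.5,0): 
        q=robot.inverse_kinematics(W(lidpt(th,.143,y,tau,.03 if th>1.3 else 0)),o); r.append(None if q is None else np.round(q,2)[[0,3,4,5,6]].tolist())
    q=robot.inverse_kinematics(W(lidpt(1.35,.143,y,tau,.03)+[0,0,.15]),o); r.append(q is not None)
    print(y,tau,fl,o.round(2),r[0],r[-2],[x is not None for x in r])
for fl in (1,-1): print(robot.inverse_kinematics(W([.0,-.07,.13]),rpy(att(0,fl))))
E
```

```text
0.12 0 None
0.16 0 None
0.2 131 0.191
0.24 959 0.197
0.28 1841 0.198
0.32 2244 0.198
0.36 1959 0.198
0.4 4314 0.646
0.44 8025 0.685
0.48 4194 0.784
0.0 0 1 [-3.14  0.   -1.94] [0.53, 1.67, 0.62, 1.26, 1.99] [0.82, 1.95, 0.83, 1.04, 2.03] [True, True, True, True, True]
0.0 0 -1 [3.14 0.   1.2 ] [0.37, 1.68, 0.41, 1.16, -0.98] [0.42, 1.97, 0.35, 0.79, -0.71] [True, True, True, True, True]
0.0 0.25 1 [-3.14 -0.25 -1.94] [0.38, 1.58, 0.76, 1.55, 1.87] [0.67, 1.89, 0.95, 1.31, 1.87] [True, True, True, True, True]
0.0 0.25 -1 [3.14 0.25 1.2 ] [0.27, 1.58, 0.62, 1.44, -1.16] [0.28, 1.91, 0.57, 1.0, -0.96] [True, True, True, True, True]
0.0 0.5 1 [-3.14 -0.5  -1.94] [0.25, 1.49, 0.88, 1.83, 1.78] [0.54, 1.83, 1.04, 1.6, 1.75] [True, True, True, True, True]
0.0 0.5 -1 [3.14 0.5  1.2 ] [0.16, 1.5, 0.76, 1.72, -1.26] [0.17, 1.85, 0.72, 1.24, -1.13] [True, True, True, True, True]
0.03 0 1 [-3.14  0.   -1.94] [0.53, 1.73, 0.58, 1.22, 1.98] [0.82, 2.01, 0.8, 0.99, 2.01] [True, True, True, True, True]
0.03 0 -1 [3.14 0.   1.2 ] [0.41, 1.73, 0.43, 1.15, -1.03] [0.42, 2.03, 0.35, 0.76, -0.73] [True, 
[... 730 characters left out ...]
] [True, True, True, True, True]
0.06 0.25 1 [-3.14 -0.25 -1.94] [0.38, 1.69, 0.69, 1.48, 1.81] [0.66, 2.01, 0.89, 1.23, 1.81] [True, True, True, True, True]
0.06 0.25 -1 [3.14 0.25 1.2 ] [0.33, 1.69, 0.63, 1.44, -1.27] [0.32, 2.03, 0.59, 0.97, -1.06] [True, True, True, True, True]
0.06 0.5 1 [-3.14 -0.5  -1.94] [0.24, 1.6, 0.8, 1.78, 1.7] [0.52, 1.95, 0.97, 1.53, 1.67] [True, True, True, True, True]
0.06 0.5 -1 [3.14 0.5  1.2 ] [0.2, 1.61, 0.75, 1.73, -1.39] [0.21, 1.96, 0.73, 1.23, -1.24] [True, True, True, True, True]
[ 0.6867842   0.83083008 -1.18212384  1.71956778  0.82974448  1.18455536
  2.04281943]
[ 0.35386133  0.57360142 -0.58425311  1.73795289  0.3783811   0.94457426
 -0.75205892]
```

```bash
python3 - <<'E'
from h import *
from plant import robot
tau=.3; o=rpy(att(tau,-1)); y=.03; r=.143
p=lidpt(1.35,r,y,tau,.025)
robot.move_straight([.25,-.6,.42],vel=.3)
robot.grip(0.0)
robot.goto(W([p[0],y,.42]),o)
print(robot.sense()["t"],robot.sense()["wrist_force"])
robot.move_straight(W(p),vel=.2)
s=robot.sense(); print(s["t"],s["tcp_pos"],W(p),s["wrist_force"],s["opening"])
f=robot.grab_frame("scene"); cv2.imwrite("pics/s1.png",cv2.resize(f["image"][60:270,180:460,::-1],(800,600)))
E
```

```text
4.4167 [-0.23271748 -0.92845242  0.04230971]
5.4917 [0.56668691 0.11937484 0.2359715 ] [0.56618294 0.11882139 0.23472999] [-0.61676839 -0.06292394  0.09060923] -0.000714753488402149
```

View pics/s1.png

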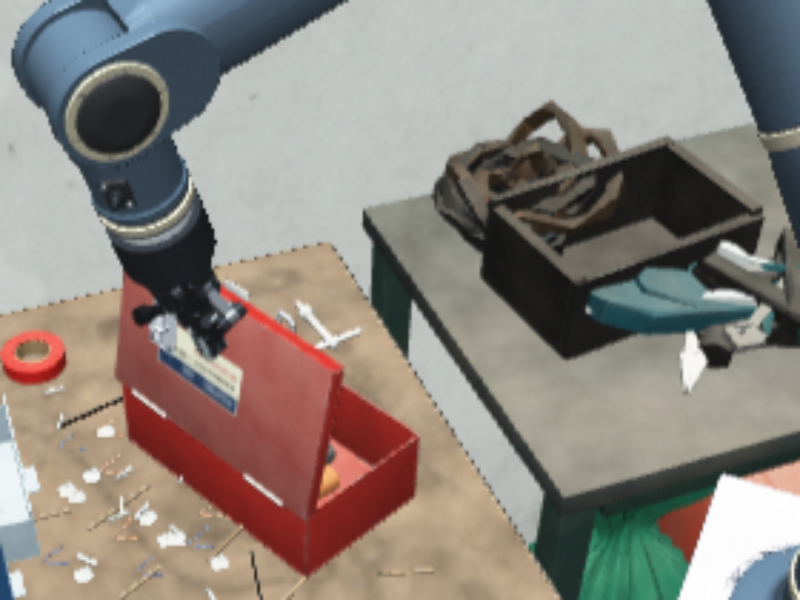

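The closed fingertips at (212,350) are behind the lid near its free edge and clear of the knob at (145,312). I now push along the arc.

```bash
python3 - <<'E'
from h import *
from plant import robot
tau=.3; y=.03
for th in (1.3,1.1,.9,.7,.5,.3,.15,.04):
    r=.143
    hit=robot.move_straight(W(lidpt(th,r,y,tau,0)),vel=.08,contact_N=25)
    s=robot.sense(); print(th,hit,round(s["t"],2),(s["wrist_force"]@B).round(1))
    if hit: break
else:
    hit=robot.move_straight(W(lidpt(0,.143,y,tau,-.01)),vel=.03,contact_N=18)
    s=robot.sense(); print("down",hit,s["t"],(s["wrist_force"]@B).round(1),B.T@(s["tcp_pos"]-C),lidpt(0,.143,y,tau,0))
f=robot.grab_frame("scene"); np.savez("s2.npz",**f); cv2.imwrite("pics/s2.png",cv2.resize(f["image"][100:310,180:460,::-1],(800,600)))
E
```

```text
1.3 False 6.09 [ 0.3 -0.5 -0.4]
1.1 False 6.6 [ 0.4 -0.   0.7]
0.9 False 7.12 [-0.6  0.2  0.2]
0.7 False 7.63 [ 0.4  0.2 -0. ]
0.5 False 8.16 [ 0.3  0.6 -0.1]
0.3 False 8.69 [-0.5  0.2  0.7]
0.15 False 9.09 [ 0.3 -0.3 -0.2]
0.04 False 9.43 [ 0.6  0.8 -0.1]
down True 9.7833 [-0.6  1.1  7.7] [-0.06006836  0.02962469  0.10122052] [-0.061       0.03        0.10175942]
```

View pics/s2.png

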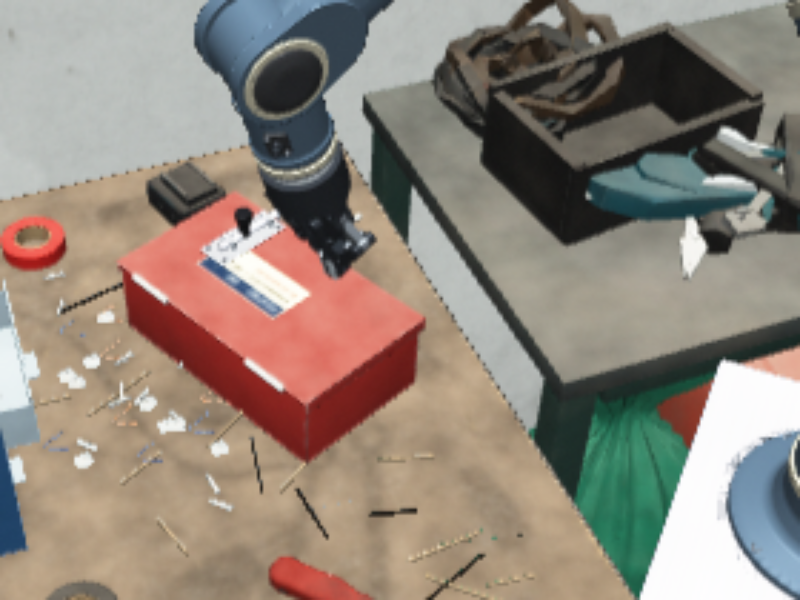

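The lid now lies flat on the box, with the knob at (243,218). I'll lift clear, check that it is fully shut, and measure the knob from two views.

```bash
python3 - <<'E'
from h import *
from plant import robot
# firm press at free edge, then rise
hit=robot.move_straight(W(lidpt(0,.143,.03,.3,-.012)),vel=.03,contact_N=20); s=robot.sense(); print(hit,(s["wrist_force"]@B).round(1),(B.T@(s["tcp_pos"]-C)).round(4))
robot.move_straight(W([.0,.09,.27]),vel=.25)
print(robot.sense()["t"])
for n in("scene","top"):
    f=robot.grab_frame(n); np.savez(n+"3.npz",**f); Q=(cloud(f)-C)@B
    ok=(f["range_z"]>0)&(abs(Q[...,0])<.12)&(abs(Q[...,1])<.15)
    l=Q[ok&red(f)&(abs(Q[...,2]-.088)<.02)&(Q[...,1]<.12)]
    A=np.c_[l[:,:2],np.ones(len(l))]; print(n,len(l),"plane",np.linalg.lstsq(A,l[:,2],rcond=None)[0].round(4),np.percentile(l[:,:2],[.5,99.5],axis=0).round(3).tolist())
    k=Q[ok&(abs(Q[...,0]+.028)<.03)&(abs(Q[...,1]+.07)<.03)&(Q[...,2]>.112)&(Q[...,2]<.14)]
    print("knob",len(k),k.mean(0).round(4),k.min(0).round(4),k.max(0).round(4))
    u=Q[ok&(Q[...,0]<-.08)&(abs(Q[...,1]+.07)<.03)&(Q[...,2]>.09)]; print("keeper",len(u),u.mean(0).round(4) if len(u) else "")
    px=f["R"]@W([-.045,-.07,.1])+f["t"]; c=int(px[0]/px[2]*f["fx"]+f["cx"]); v=int(px[1]/px[2]*f["fy"]+f["cy"])
    im=f["image"][v-40:v+40,c-50:c+50,::-1]; (globals().setdefault("ims",[])).append(cv2.resize(im,(400,320),interpolation=cv2.INTER_CUBIC))
cv2.imwrite("pics/k3.png",np.hstack(ims))
E
```

```text
True [-1.3  2.4  8.2] [-0.06    0.0296  0.1012]
10.9667
scene 2590 plane [-0.0257  0.0014  0.0883] [[-0.074, -0.133], [0.081, 0.12]]
knob 34 [-0.0294 -0.0694  0.1209] [-0.0401 -0.0782  0.1124] [-0.0225 -0.0611  0.1255]
keeper 20 [-0.0872 -0.0685  0.1001]Traceback (most recent call last):
  File "<stdin>", line 11, in <module>
    return _quantile_unchecked(
        a, q, axis, out, overwrite_input, method, keepdims, weights)
    return _ureduce(a,
                    func=_quantile_ureduce_func,
    ...<5 lines>...
                    overwrite_input=overwrite_input,
                    method=method)
    r = func(a, **kwargs)
    result = _quantile(arr,
                       quantiles=q,
    ...<2 lines>...
                       out=out,
                       weights=wgt)
    slices_having_nans = np.isnan(arr[-1, ...])
                                  ~~~^^^^^^^^^
IndexError: index -1 is out of bounds for axis 0 with size 0
```

```bash
cat > chk.py <<'E'
from h import *
from plant import robot
def check(name):
    ims=[]
    for n in("scene","top"):
        f=robot.grab_frame(n); Q=(cloud(f)-C)@B; v=f["range_z"]>0
        ok=v&(abs(Q[...,0])<.12)&(abs(Q[...,1])<.15)
        for lab,m in(("lid",ok&red(f)&(abs(Q[...,2]-.088)<.015)),("bench",v&(abs(Q[...,2])<.012)&(abs(Q[...,0])<.25)&(abs(Q[...,1])<.35))):
            l=Q[m]
            for _ in range(4):
                if len(l)<50: break
                A=np.c_[l[:,:2],np.ones(len(l))]; c=np.linalg.lstsq(A,l[:,2],rcond=None)[0]; l=l[abs(l[:,2]-A@c)<.004]
            if len(l)>=50: print(n,lab,len(l),c.round(4))
        k=Q[ok&(abs(Q[...,0]+.04)<.04)&(abs(Q[...,1]+.07)<.03)&(Q[...,2]>.115)&(Q[...,2]<.14)]
        if len(k): print(n,"knob",len(k),np.median(k,0).round(4),k.min(0).round(4),k.max(0).round(4))
        px=f["R"]@W([-.045,-.07,.1])+f["t"]; c=int(px[0]/px[2]*f["fx"]+f["cx"]); w=int(px[1]/px[2]*f["fy"]+f["cy"])
        ims.append(cv2.resize(f["image"][w-40:w+40,c-50:c+50,::-1],(400,320),interpolation=cv2.INTER_CUBIC))
    cv2.imwrite(f"pics/{name}.png",np.hstack(ims)); print("t",robot.sense()["t"])
E
python3 - <<'E'
from chk import *
robot.move_straight(W([.1,.0,.30])+[-.1,.22,.0],vel=.3)
check("k4")
E
```

```text
scene lid 1663 [-0.0001 -0.0023  0.0889]
scene bench 15259 [ 0.0008 -0.0004  0.0007]
scene knob 30 [-0.0282 -0.0702  0.1225] [-0.0411 -0.0779  0.1163] [-0.0208 -0.0601  0.1265]
top bench 20994 [ 0.0013 -0.0004  0.0009]
top knob 47 [-0.0321 -0.0714  0.1226] [-0.0407 -0.0805  0.1169] [-0.0239 -0.0639  0.1284]
t 12.2583
```

View pics/k4.png

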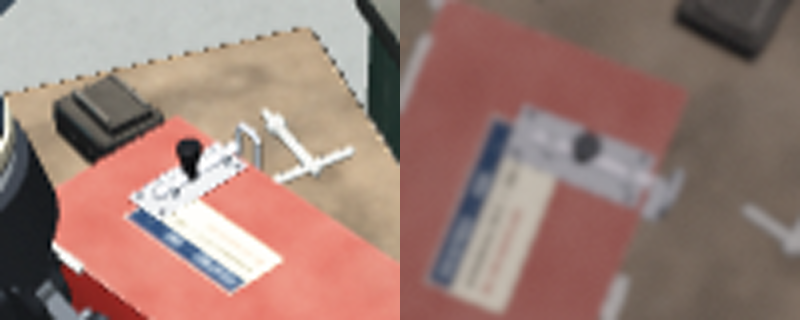

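The lid plane is level at 88 mm, so it is shut. The knob is at about (-30,-70,122) mm, bolt back, with the keeper clear ahead of it. Now I push the bolt.

```bash
python3 - <<'E'
from chk import *
o=rpy(att(0,-1)); st=lambda:(robot.sense()["t"],(robot.sense()["wrist_force"]@B).round(1),(B.T@(robot.sense()["tcp_pos"]-C)).round(4))
robot.goto(W([.018,-.0705,.20]),o)
hit=robot.move_straight(W([.018,-.0705,.1195]),vel=.12,contact_N=10); print("down",hit,*st())
if not hit:
    hit=robot.move_straight(W([-.020,-.0705,.1195]),vel=.04,contact_N=25); print("p1",hit,*st())
    hit=robot.move_straight(W([-.055,-.0705,.1195]),vel=.03,contact_N=20); print("p2",hit,*st())
    x=(B.T@(robot.sense()["tcp_pos"]-C))[0]
    robot.move_straight(W([x+.02,-.0705,.1195]),vel=.1)
    robot.move_straight(W([x+.04,-.0705,.25]),vel=.25)
    robot.move_straight(W([.1,.0,.30])+[-.1,.22,.0],vel=.3)
    check("k5")
E
```

```text
down False 14.45 [-0.1 -0.1 -0.3] [ 0.0186 -0.0708  0.1202]
p1 False 15.55 [-0.1  0.4 -0.6] [-0.02   -0.0705  0.1195]
p2 True 16.3833 [ 2.8 -0.4  1.5] [-0.0397 -0.0704  0.1198]
scene lid 1702 [-0.0012 -0.0028  0.0889]
scene bench 15518 [ 0.001  -0.0006  0.0007]
scene knob 29 [-0.0567 -0.0695  0.1212] [-0.0673 -0.0795  0.1156] [-0.0496 -0.0635  0.1257]
top bench 21476 [ 0.0013 -0.0001  0.001 ]
top knob 48 [-0.0587 -0.0714  0.1222] [-0.0669 -0.0803  0.1172] [-0.0502 -0.0639  0.1274]
t 18.8667
```

View pics/k5.png

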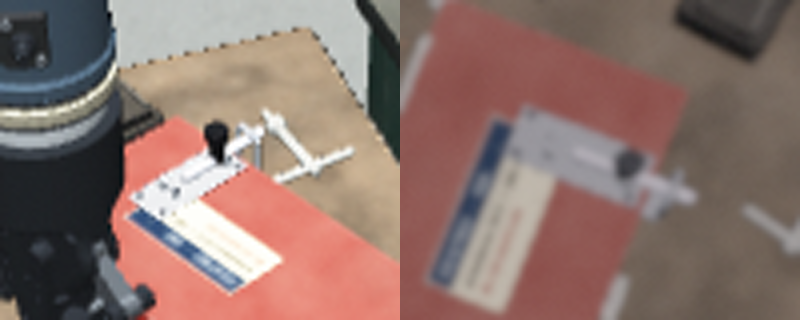

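The bolt is through the keeper, with the knob at about -58 mm. I'll push once more, harder, to confirm it is against its end stop.

```bash
python3 - <<'E'
from chk import *
st=lambda:(robot.sense()["t"],(robot.sense()["wrist_force"]@B).round(1),(B.T@(robot.sense()["tcp_pos"]-C)).round(4))
o=rpy(att(0,-1))
robot.goto(W([-.01,-.0705,.20]),o)
hit=robot.move_straight(W([-.012,-.0705,.1195]),vel=.12,contact_N=10); print("down",hit,*st())
if not hit:
    hit=robot.move_straight(W([-.055,-.0705,.1195]),vel=.03,contact_N=35); print("p",hit,*st())
    x=(B.T@(robot.sense()["tcp_pos"]-C))[0]
    robot.move_straight(W([x+.02,-.0705,.1195]),vel=.1)
    robot.move_straight(W([x+.04,-.0705,.25]),vel=.25)
    robot.move_straight(W([.1,.0,.30])+[-.1,.22,.0],vel=.3)
    check("k6")
E
```

```text
down False 21.1167 [0.  0.4 0.2] [-0.0114 -0.0708  0.1202]
p False 22.7 [ 27.7  -4.6 -13.4] [-0.0404 -0.0702  0.1214]
scene lid 1700 [-0.0096 -0.0025  0.0895]
scene bench 15430 [ 0.0013 -0.0006  0.0007]
scene knob 35 [-0.0551 -0.0692  0.1229] [-0.0659 -0.0801  0.1152] [-0.0484 -0.0625  0.1282]
top bench 21413 [ 0.0017 -0.0003  0.001 ]
top knob 47 [-0.0583 -0.0711  0.1244] [-0.0665 -0.0802  0.1165] [-0.0501 -0.064   0.1288]
t 25.35
```

The bolt is against its stop, but the hard push lifted the lid's front by about 1.5 mm. I'll press the lid down again.

```bash
python3 - <<'E'
from chk import *
st=lambda:(robot.sense()["t"],(robot.sense()["wrist_force"]@B).round(1),(B.T@(robot.sense()["tcp_pos"]-C)).round(4))
robot.goto(W([-.06,-.02,.18]),rpy(att(0,-1)))
robot.move_straight(W([-.06,-.02,.108]),vel=.12,contact_N=15)
hit=robot.move_straight(W([-.06,-.02,.085]),vel=.02,contact_N=30); print("p",hit,*st())
robot.move_straight(W([-.06,-.02,.2]),vel=.2)
robot.move_straight(W([.1,.0,.30])+[-.1,.22,.0],vel=.35)
check("k7")
E
```

```text
p True 28.225 [-0.3  1.5  5.4] [-0.06   -0.0202  0.0997]
scene lid 1702 [-0.0007 -0.0028  0.089 ]
scene bench 15468 [ 0.0012 -0.0007  0.0007]
scene knob 28 [-0.0561 -0.0695  0.1219] [-0.067  -0.077   0.1154] [-0.048  -0.0629  0.1267]
top bench 21342 [ 0.0015 -0.0001  0.001 ]
top knob 48 [-0.0588 -0.0715  0.1228] [-0.0669 -0.0795  0.1152] [-0.0502 -0.0638  0.1303]
t 30.2583
```

View pics/k7.png

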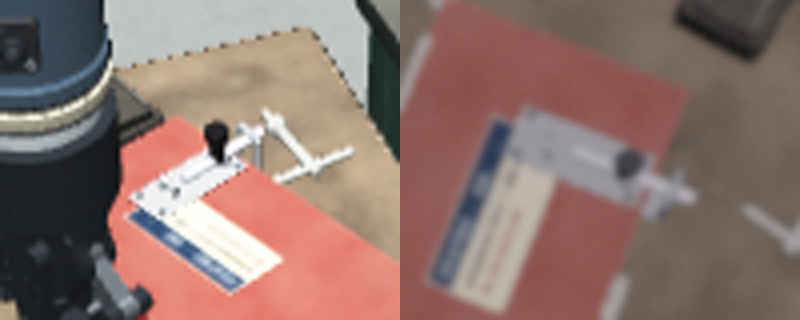

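The lid is level again and the bolt is home through the keeper. The arm is clear of everything, so I'm handing in.

```bash
python3 -c "
from plant import robot
print(robot.close_job())"
```

```text
the job is handed in; nothing more can be done
None
```

I pushed the lid fully shut, then slid the bolt home to its stop through the keeper; a second, harder push lifted the lid's front about 1.5 mm, so I pressed it flat again before handing in at about 30 s, and the result was not reported back.

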